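# Set out the painting corner for a finial

### The arm

A 6-joint arm with a two-finger parallel gripper is mounted at the origin on the work surface. World frame = base frame: x ahead of the robot, y to its left, z up, the work surface at z = 0. Lengths are in m, angles in rad, forces in N, time in s.
With the tool pointing down it reaches from about 0.225 to 0.875 m from the base axis. Payload 3.4 kg.
Tool frame: the origin (TCP) lies between the finger pads; the fingertips stand 22 mm ahead of it and the grasp point (between the pads) lies 3 mm ahead of it (manip.finger_overhang is the distance from the TCP to the fingertips, in m); z points along the fingers, y is the line along which they close (so a half turn about z gives the same grasp; the last joint's range is limited). The gripper opens to 85 mm and grips with 20 to 120 N. Pads are 22 mm wide; open, the fingers measure 114 mm over their backs; the gripper's body (76 mm by 85 mm) begins 54 mm behind the grasp point. The pads swing forward as they close: fully open they stand 13 mm farther back than shut.
Start: joints at [-1.463, 0.276, 1.505, -0, 1.361, -0.121], TCP at [0.13, -0.56, 0.219] pointing down, gripper open.
Joint ranges: [-2.89, 2.89], [-0.75, 2.08], [0.22, 2.7], [-1.18, 4.32], [0.11, 2.71], [-2.7, 2.7]. Speed limits (rad/s): [2.57, 2.57, 3.14, 3.14, 3.14, 3.14].

### API

Orientations are given as a unit quaternion [w, x, y, z].
In Python, from rig import get_state, eyes, order, manip gives the robot as it stands.
- The arm moves only by the tool drive_tool, never from a script. Its argument "rows" is a list of rows, each a list of 4 numbers: the shift along the tool's x, y, z in units of 25 mm (1.0 is 25 mm), then the turn about the tool's z in units of 6 degrees (1.0 is 6 degrees). A call has exactly 8 rows; each row is the pose to reach, as a shift and turn from the pose commanded when the call began, along the tool's axes at that moment; what a row does not reach only later rows make up. A row lasts 1/12 s, in which the tool goes at most 41.7 mm and 7.16 degrees, less where a joint would pass 70% of its speed; a pose out of reach is approached as far as the arm can. A call with a gripper value outside its range is refused whole. "grip" is the finger opening in mm, from 0 to 85.4, set as the call begins (left out, the last holds). The fingers move at their own pace and stop on an object; "newtons" is the grip in N (left out, the last holds). Time passes only in rows, so rows that repeat a pose let the fingers close, or fill a call up. It gives the time, the measured TCP pose, the force, the opening and the grip force at its end, in the units of the state.
- get_state(): the state, without advancing time (a new reading comes with each control period).
- eyes.get_image(name): name is "side" or "top" or "wrist"; returns (picture, depth): 420x560x3 uint8, red, green, blue; 420x560 float32, m along the optical axis (not along the pixel's ray), 0 where there is no reading.
- eyes.camera_info(name): a dict with "fx", "fy", "cx", "cy" (pixels), "dist" ([k1, k2, p1, p2, k3] as OpenCV has them; the pictures are not rectified), "R" (3x3) and "t" (3): a world point X has camera coordinates R X + t. Camera axes: x right, y down, z forward; pixel columns grow to the right and rows downward; lengths in m; the calibration is good to about 2 mm. A picture is of the moment at which its call begins: read the wrist's pose just before it. camera_info takes no time and is no camera call; for the wrist camera it gives the pose at the moment of the call.
- order.sign_off(): hands the job in; it is judged then, once.
The state is a dict: "clock": time; "qpos": joint angles; "qd": joint speeds; "effort": joint torques, N m; "position": TCP position; "ee_rot": TCP orientation; "contact_force": force on the tool from outside, world axes, zero at the start; "moment": the same for the moment, N m; "width": finger opening in m; "gripper_force": force on a finger pad.
Only numpy, scipy, OpenCV 4.12 (cv2) and the standard library are available. Lean on these libraries where they do the work, as an engineer would, in place of code of your own. Each camera call takes 0.05 s, during which the arm holds its last target. There are 200 camera calls.

### The job

Set out the bench for painting: stand the finial upright on the centre of the banding wheel, the low tin on the centre of the plywood tile and the tape roll flat and centred on that tin's lid; stand the tub on the bench midway between the wheel and the tile, in line with both. Lay the sanding block flat on the bench straight behind the wheel (on the side away from the robot), its long side facing the wheel and a gap of 4 cm from the edge of the wheel. Leave the tall tin, the jar and the brush where they are.

Things in the scene. Friction and masses are not known exactly. Their poses are not given: they have to be found in the camera images.
- finial: Turned wooden finial (furniture ornament), 100 mm tall: round foot 54 mm across, thin neck, then a straight drum 44 mm across from 46 to 78 mm above the underside (grip here), a narrow tip above. 0.09 to 0.16 kg. Origin: centre of the underside, z up. Loose, stands upright at the start.
- tin: The low steel paint tin with a flat lid, closed: 64 mm across, 60 mm tall (half as tall as the other tin). 0.22 to 0.41 kg. Origin: centre of the underside, z up. Loose, stands upright at the start.
- tape: Roll of cream masking tape lying flat: 60 mm outer diameter, 26 mm hole, 24 mm high. 0.04 to 0.08 kg. Origin: centre of the underside, z up. Loose, lies flat at the start.
- tub: Open round white plastic water tub, straight walls: 62 mm across, 75 mm tall, wall 3 mm, empty. 0.04 to 0.08 kg. Origin: centre of the underside, z up. Loose, stands upright at the start.
- block: Cork sanding block, 50 mm (its x) by 90 mm (its y, the long side) by 28 mm high, lying flat. 0.07 to 0.12 kg. Origin: centre of the underside, z up. Loose, lies flat with its long side within 0.5 rad of y at the start.
- wheel: Banding wheel (low metal turntable for painting), fixed, does not turn: round top disc 130 mm across, its top 45 mm above the bench. Origin: on its centre axis at bench height; its axes are the world's. It stands on the robot's left or right, the tile on the other side, 340 to 372 mm apart between centres. 'Behind' it is +x, away from the robot.
- tile: Square plywood drip tile, fixed flat on the bench: 100 x 100 mm, 10 mm thick, at any small yaw. Origin: centre of the underside, on the bench.
- tall_tin: Bystander: the tall steel tin, 64 mm across and 120 mm tall, at the far side. Loose, stays where it is. Origin: centre of the underside.
- jar: Bystander: closed amber glass jar with a steel lid, 72 mm across and 110 mm tall, at the far side. Loose, stays where it is. Origin: centre of the underside.
- brush: Bystander: paint brush, 150 mm long and 20 mm high, lying flat across the bench near the robot's base. Loose, stays where it is. Origin: on the brush at bench height; the brush lies along its x axis.
There are look-alikes about, which are no part of the job. What is shaped like the block but turquoise is not meant. Leave any yellow look-alike of the tub alone.

How it is judged:
At the end, for the whole second after the job is handed in: Off centre at most: finial on wheel 15 mm, low tin on tile 15, tape on tin 12. Tub on the bench, at most 203 mm from wheel and tile centres, 35 in x from the wheel's. Block flat, centre 115-145 mm past the wheel's in +x, 20 sideways, long side along y to 0.25 rad. All upright to 0.1 rad, at rest (horizontal distance between finial and wheel below 0.015 m and height (world z) of finial between 0.041 and 0.049 m and horizontal distance between tin and tile below 0.015 m and height (world z) of tin between 0.006 and 0.014 m and horizontal distance between tape and tin below 0.012 m and height (world z) of tape between 0.065 and 0.075 m and horizontal distance between tub and wheel below 0.203 m and horizontal distance between tub and tile below 0.203 m and x of tub in the frame of wheel between -0.035 and 0.035 m and height (world z) of each of tub, block below 0.004 m and x of block in the frame of wheel between 0.115 and 0.145 m and y of block in the frame of wheel between -0.02 and 0.02 m and angle between the y axis of block and the y axis of wheel, either way round below 0.25 rad and angle between each of finial, tin, tape, tub, block's own z axis and vertical below 0.1 rad and linear speed of each of finial, tin, tape, tub, block below 0.02 m/s); the robot touches nothing.
It fails at once if the tall tin is pushed more than 20 mm or knocked over (distance of tall_tin from where it was at the start of the episode above 0.02 m or angle between tall_tin's own z axis and vertical above 0.3 rad).
It fails at once if the jar is pushed more than 20 mm or knocked over (distance of jar from where it was at the start of the episode above 0.02 m or angle between jar's own z axis and vertical above 0.3 rad).
It fails at once if the brush is pushed more than 20 mm or knocked over (distance of brush from where it was at the start of the episode above 0.02 m).
It also fails if it takes over 120 s, if anything falls off the work surface, if the arm or the gripper's body presses on something with over 40 N, if the wrist force passes 120 N, or if a joint passes its speed limit or range.

## Working session

There is one attempt and no reset: what is moved stays moved. The work goes in short steps, Python scripts to look and compute and a tool call to move; the robot and the scene stay as the last step left them, time stands still between calls to the robot, and variables do not carry over. Pictures are saved under pics/ and viewed, at most 14 in all, crops included, and the job is handed in when it is done.

Besides the shell and the picture viewer there is one more tool, called after "Call:" as name([rows], argument=value, ...), one row to a line, values as JSON. drive_tool: Moves the arm, as the interface text tells. Its arguments: {"type":"object","properties":{"rows":{"type":"array","items":{"type":"array","items":{"type":"number"}}},"grip":{"type":"number"},"newtons":{"type":"number"}},"required":["rows"]}

```bash
ls; mkdir -p pics
python3 - <<'E'
from rig import get_state, eyes, order, manip
import cv2,numpy as np
s=get_state();print(s['clock'],s['position'],s['ee_rot'],s['width'],manip.finger_overhang)
for n in('top','side'):
    p,d=eyes.get_image(n);cv2.imwrite(f'pics/{n}0.png',p[:,:,::-1]);np.savez(f'{n}0.npz',p=p,d=d)
    c=eyes.camera_info(n);print(n,c)
E
```

```text
pics
0.0 [ 0.13034879 -0.55944658  0.21834799] [-9.20827255e-04  9.93462355e-01  1.14156479e-01 -7.40733731e-06] 0.08536645347959006 0.022
top {'fx': 510.02984083268785, 'fy': 510.02984083268785, 'cx': 288.96548298307295, 'cy': 208.48192926961977, 'dist': array([-0.15500698,  0.        ,  0.        ,  0.        ,  0.        ]), 'R': array([[-2.94941158e-04, -9.99981971e-01, -5.99756433e-03],
       [-9.82204824e-01,  1.41610608e-03, -1.87807559e-01],
       [ 1.87812666e-01,  5.83544443e-03, -9.82187533e-01]]), 't': array([0.05794694, 0.57814936, 1.28255586])}
side {'fx': 413.9181323337845, 'fy': 413.9181323337845, 'cx': 286.2722070583215, 'cy': 202.52917232854026, 'dist': array([-0.11303555,  0.        ,  0.        ,  0.        ,  0.        ]), 'R': array([[-0.96861866, -0.24767599, -0.02084434],
       [-0.13815353,  0.60620995, -0.78321332],
       [ 0.20661918, -0.75575532, -0.62140359]]), 't': array([0.58067298, 0.07607277, 0.92146218])}
```

View pics/top0.png

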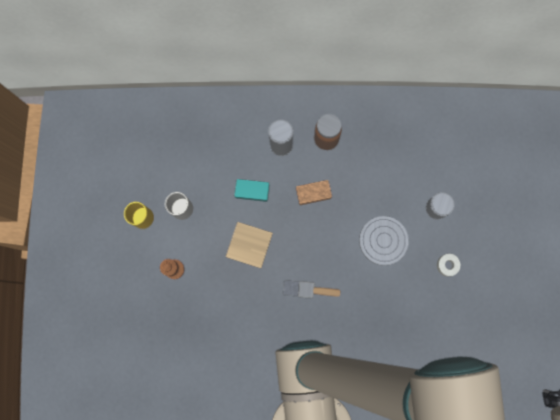

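View pics/side0.png

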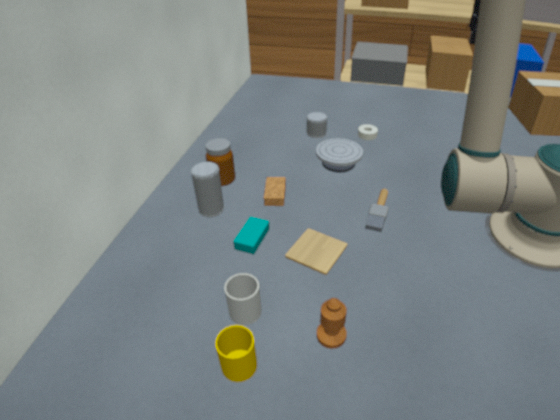

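The top view shows the wheel at (384,240), the tile at (249,245), the finial at (172,268) and the white tub at (178,204). The yellow tub is at (136,214), the cork block at (314,192) and the turquoise look-alike at (252,190). The low tin is at (442,204), the tape at (450,265), the tall tin at (281,131), the jar at (328,128) and the brush at (311,291).

```bash
cat > h.py <<'E'
import cv2,numpy as np
from rig import get_state, eyes, order, manip
def cam(n):
    c=eyes.camera_info(n);K=np.array([[c['fx'],0,c['cx']],[0,c['fy'],c['cy']],[0,0,1]]);return K,c['dist'],c['R'],c['t']
def rays(uv,c):
    K,D,R,t=c;n=cv2.undistortPoints(np.float64(uv).reshape(-1,1,2),K,D)[:,0]
    return -R.T@t, np.c_[n,np.ones(len(n))]
def onplane(uv,z,c):
    o,r=rays(uv,c);w=r@c[2];return o+w*((z-o[2])/w[:,2])[:,None]
def cloud(d,c):
    v,u=np.mgrid[:d.shape[0],:d.shape[1]];o,r=rays(np.stack([u,v],-1).reshape(-1,2),c)
    return (o+(r*d.reshape(-1,1))@c[2]).reshape(*d.shape,3)
def circ(P):
    (x,y),r=cv2.minEnclosingCircle(np.float32(P[:,:2]));return np.round([x,y,r],4)
E
python3 - <<'E'
from h import *
f=np.load('top0.npz');p,d=f['p'],f['d'];c=cam('top');X=cloud(d,c)
o={'wheel':(384,240,34,.045),'finial':(172,268,22,.06),'tub':(178,204,20,.075),'tin':(442,204,20,.06),'tape':(450,265,18,.024),'block':(314,192,24,.028),'tile':(249,245,32,.01),'brush':(311,291,36,.015),'tall':(281,131,20,.12),'jar':(328,128,20,.11),'turq':(252,190,24,.028),'yel':(136,214,19,.075)}
hsv=cv2.cvtColor(p,cv2.COLOR_RGB2HSV)
for n,(u,v,r,h) in o.items():
    Q=X[v-r:v+r,u-r:u+r];q=Q.reshape(-1,3);m=abs(q[:,2]-h)<.005
    a=q[m];print(n,m.sum(),'circ',circ(a),'mean',a.mean(0).round(4),'zmax',q[:,2].max().round(3),end=' ')
    if n in('block','tile','turq'):print(cv2.minAreaRect(np.float32(a[:,:2]*1000)),end='')
    # colour outline onto plane
    H=hsv[v-r:v+r,u-r:u+r].astype(int)
    if n in('block','tile'):
        k=((H[...,0]<25)&(H[...,1]>80)).astype(np.uint8);vv,uu=np.nonzero(k);print(' col',cv2.minAreaRect(np.float32(onplane(np.c_[uu+u-r,vv+v-r],h,c)[:,:2]*1000)),end='')
    print()
E
```

```text
wheel 1736 circ [ 0.4958 -0.1914  0.0661] mean [ 0.4951 -0.1901  0.0445] zmax 1.369 
finial 15 circ [0.4212 0.3548 0.0189] mean [0.4184 0.3488 0.0589] zmax 1.369 
tub 90 circ [0.5893 0.3529 0.0316] mean [0.5916 0.3524 0.0736] zmax 1.369 
tin 384 circ [ 0.5898 -0.3495  0.0331] mean [ 0.5899 -0.3499  0.0594] zmax 1.369 
tape 301 circ [ 0.431  -0.37    0.0304] mean [ 0.4312 -0.3692  0.0234] zmax 1.369 
block 561 circ [ 0.6296 -0.0078  0.0495] mean [ 0.6305 -0.0077  0.0272] zmax 1.369 ((630.6014404296875, -7.679103851318359), (51.13636779785156, 90.23950958251953), 11.301822662353516) col ((628.84375, -8.499557495117188), (49.6040153503418, 86.52245330810547), 12.240309715270996)
tile 1271 circ [0.4849 0.1521 0.1051] mean [0.4888 0.1657 0.0093] zmax 1.369 ((490.7759094238281, 164.5601806640625), (170.8225860595703, 163.85203552246094), 1.2588486671447754)Traceback (most recent call last):
  File "<stdin>", line 12, in <module>
  File "h.py", line 9, in onplane
    o,r=rays(uv,c);w=r@c[2];return o+w*((z-o[2])/w[:,2])[:,None]
        ~~~~^^^^^^
  File "h.py", line 6, in rays
    K,D,R,t=c;n=cv2.undistortPoints(np.float64(uv).reshape(-1,1,2),K,D)[:,0]
                ~~~~~~~~~~~~~~~~~~~^^^^^^^^^^^^^^^^^^^^^^^^^^^^^^^^^^^^
cv2.error: OpenCV(4.12.0) /io/opencv/modules/calib3d/src/undistort.dispatch.cpp:347: error: (-215:Assertion failed) CV_IS_MAT(_src) && CV_IS_MAT(_dst) && (_src->rows == 1 || _src->cols == 1) && (_dst->rows == 1 || _dst->cols == 1) && _src->cols + _src->rows - 1 == _dst->rows + _dst->cols - 1 && (CV_MAT_TYPE(_src->type) == CV_32FC2 || CV_MAT_TYPE(_src->type) == CV_64FC2) && (CV_MAT_TYPE(_dst->type) == CV_32FC2 || CV_MAT_TYPE(_dst->type) == CV_64FC2) in function 'cvUndistortPointsInternal'
```

Run:
```python
from h import *
f=np.load('top0.npz');p,d=f['p'],f['d'];c=cam('top');X=cloud(d,c)
hsv=cv2.cvtColor(p,cv2.COLOR_RGB2HSV).astype(int)
print('tile hsv',hsv[245,249],'bg',hsv[245,320])
def big(m):
    n,l,s,_=cv2.connectedComponentsWithStats(m.astype(np.uint8));return l==1+np.argmax(s[1:,4])
R=np.zeros(d.shape,bool);R[212:278,217:282]=1
m=big(R&(hsv[...,0]<40)&(hsv[...,1]>60)&(X[...,2]<.02));print('tile',m.sum(),cv2.minAreaRect(np.float32(X[m][:,:2]*1000)),X[m].mean(0))
R[:]=0;R[245:290,150:195]=1
m=big(R&(hsv[...,0]<25)&(hsv[...,1]>90));q=X[m];print('finial z',np.percentile(q[:,2],[1,25,50,75,99]).round(3))
for a,b in((0.0,.02),(.035,.06),(.06,.085),(.085,.11)):
    k=q[(q[:,2]>a)&(q[:,2]<b)]
    if len(k)>2:print(a,len(k),circ(k),k.mean(0).round(4))
for n,(u,v,r,h) in {'tall':(281,131,18,.12),'jar':(328,128,18,.11),'turq':(252,190,22,.028),'yel':(136,214,16,.075),'brush':(311,291,32,.015)}.items():
    q=X[v-r:v+r,u-r:u+r].reshape(-1,3);k=q[abs(q[:,2]-h)<.007];print(n,len(k),circ(k),k.min(0).round(3),k.max(0).round(3))
```

```text
tile hsv [ 18  74 179] bg [106  25 131]
tile 1297 ((488.99249267578125, 165.80577087402344), (97.70816040039062, 98.2326431274414), 72.4095230102539) [0.48836017 0.16558683 0.00913432]
finial z [0.008 0.022 0.08  0.086 0.102]
0.0 82 [0.4216 0.3651 0.0248] [0.4164 0.3535 0.0138]
0.035 23 [0.4228 0.3559 0.0198] [0.4205 0.3483 0.0529]
0.06 141 [0.4227 0.3649 0.0225] [0.4202 0.3603 0.0785]
0.085 94 [0.4242 0.3643 0.0183] [0.4228 0.3645 0.0945]
tall 443 [0.771  0.0815 0.0337] [0.737 0.049 0.113] [0.804 0.109 0.126]
jar 422 [ 0.789  -0.0455  0.0318] [ 0.758 -0.076  0.103] [ 0.819 -0.016  0.117]
turq 575 [0.6377 0.1591 0.0484] [0.607 0.114 0.021] [0.666 0.204 0.034]
yel 100 [0.5634 0.4621 0.0318] [0.532 0.431 0.068] [0.593 0.492 0.079]
brush 612 [0.3531 0.0052 0.0937] [ 0.299 -0.074  0.008] [0.428 0.082 0.022]
```

Call:
drive_tool([
  [1.2,-0.25,0.2,-1],
  [2.5,-0.5,0.4,-2],
  [3.8,-0.8,0.6,-3],
  [5.1,-1.0,0.8,-4.1],
  [6.4,-1.3,1,-5.2],
  [7.7,-1.5,1.2,-6.3],
  [8.9,-1.8,1.4,-7.4],
  [9.9,-2,1.4,-8.4],
], grip=85)

```text
clock: 0.77
position: [0.3615, -0.453, 0.1827]
ee_rot: [-0.002, 0.849, 0.529, 0.0]
contact_force: [0.3, 0.0, 0.8]
width: 0.0851
gripper_force: 0.0
```

```bash
cat > go.py <<'E'
# usage: go.py x y z yawdeg -> shift/turn in tool units
import sys,numpy as np
from rig import get_state
from scipy.spatial.transform import Rotation as Ro
s=get_state();w,x,y,z=s['ee_rot'];R=Ro.from_quat([x,y,z,w]).as_matrix()
yaw=np.degrees(np.arctan2(R[1,0],R[0,0]))
T=np.array(sys.argv[1:],float).reshape(-1,4)
print('now',s['clock'],s['position'].round(4),round(yaw,2),'w',round(s['width'],4),s['gripper_force'],s['qpos'].round(2))
for t in T:print((R.T@(t[:3]-s['position'])/.025).round(2),round((yaw-t[3]+180)%360-180,2)/6)
E
python3 go.py .5895 -.3495 .14 90
```

```text
now 0.7667 [ 0.3615 -0.453   0.1827] 63.88 w 0.0851 0.0 [-1.02  0.31  1.55  0.    1.28 -0.56]
[7.73 6.37 1.71] -4.3533333333333335
```

Call:
drive_tool([
  [1.1,0.9,0.3,-0.8],
  [2.2,1.8,0.5,-1.6],
  [3.3,2.7,0.8,-2.4],
  [4.4,3.6,1,-3.2],
  [5.5,4.5,1.2,-4],
  [6.5,5.4,1.4,-4.35],
  [7.3,6.1,1.6,-4.35],
  [7.73,6.37,1.71,-4.35],
])

```text
clock: 1.43
position: [0.5917, -0.3513, 0.1398]
ee_rot: [-0.0, 0.709, 0.706, 0.001]
contact_force: [0.3, -0.6, 0.2]
width: 0.0847
gripper_force: 0.0
```

```bash
python3 go.py .5895 -.3495 .036 90
python3 - <<'E'
from h import *
p,d=eyes.get_image('wrist');cv2.imwrite('pics/w1.png',p[:,:,::-1]);X=cloud(d,cam('wrist'))
q=X[(abs(X[...,2]-.06)<.004)&(d>0)];q=q[np.hypot(q[:,0]-.59,q[:,1]+.35)<.06];print(len(q),circ(q),q.mean(0))
E
```

```text
now 1.4333 [ 0.5917 -0.3513  0.1398] 89.75 w 0.0847 0.0 [-0.64  0.49  1.36  0.    1.29 -0.63]
[ 0.07 -0.09  4.15] -0.041666666666666664
6039 [ 0.5902 -0.3477  0.0321] [ 0.59005246 -0.34648396  0.05908292]
```

View pics/w1.png

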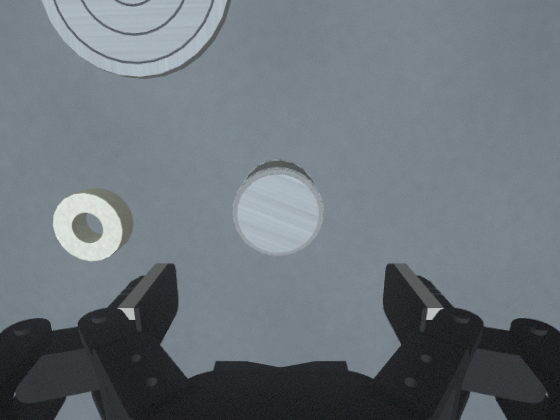

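The tin's lid sits at (278,211), centred between the open fingers. I'll descend, close and lift.

Call:
drive_tool([
  [0.1,-0.05,0.8,0],
  [0.1,-0.05,1.6,0],
  [0.1,-0.05,2.4,0],
  [0.1,-0.05,3.1,0],
  [0.1,-0.05,3.7,0],
  [0.1,-0.05,4.1,0],
  [0.1,-0.05,4.15,0],
  [0.1,-0.05,4.15,0],
])

```text
clock: 2.15
position: [0.5866, -0.3511, 0.0374]
ee_rot: [-0.001, 0.71, 0.704, -0.0]
contact_force: [-0.2, 0.1, 0.3]
width: 0.0848
gripper_force: 0.0
```

Call:
drive_tool([
  [0,0,0,0],
  [0,0,0,0],
  [0,0,0,0],
  [0,0,0,0],
  [0,0,0,0],
  [0,0,0,0],
  [0,0,-0.2,0],
  [0,0,-0.6,0],
], grip=50, newtons=60)

```text
clock: 2.82
position: [0.5867, -0.3502, 0.0525]
ee_rot: [-0.001, 0.709, 0.705, -0.0]
contact_force: [-0.9, 0.4, -4.4]
width: 0.052
gripper_force: 65.6
```

```bash
python3 go.py .489 .166 .14 90
```

```text
now 2.8167 [ 0.5867 -0.3502  0.0525] 89.62 w 0.052 65.59543931828102 [-0.64  0.55  1.48 -0.    1.11 -0.63]
[20.62 -4.05 -3.47] -0.06333333333333334
```

Run:
```python
from h import *
p,d=eyes.get_image('wrist');cv2.imwrite('pics/w2.png',p[:,:,::-1]);X=cloud(d,cam('wrist'))
print(X[150:300:15,280].round(3))
```

```text
[[ 0.588 -0.302  0.002]
 [ 0.588 -0.311  0.003]
 [ 0.588 -0.316  0.025]
 [ 0.588 -0.316  0.065]
 [ 0.588 -0.321  0.072]
 [ 0.588 -0.327  0.072]
 [ 0.588 -0.333  0.073]
 [ 0.588 -0.341  0.071]
 [ 0.587 -0.347  0.072]
 [ 0.587 -0.355  0.071]]
```

View pics/w2.png

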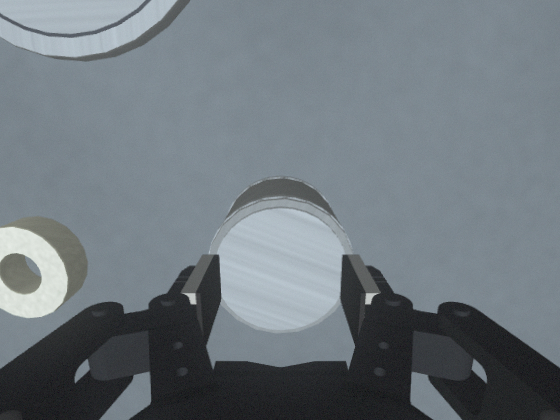

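The tin is held: its lid is at (280,268), centred in the pads and lifted. Next I'll carry it to the tile.

Call:
drive_tool([
  [0.2,-0.1,-1,0],
  [1.0,-0.3,-2,0],
  [2.2,-0.5,-2.7,0],
  [3.6,-0.8,-3,0],
  [5.0,-1.1,-3,0],
  [6.4,-1.4,-3,0],
  [7.8,-1.7,-3,0],
  [9.2,-2,-3,0],
])

```text
clock: 3.53
position: [0.5383, -0.1188, 0.1277]
ee_rot: [-0.0, 0.71, 0.705, -0.0]
contact_force: [0.4, 1.3, -1.5]
width: 0.0521
gripper_force: 66.9
```

Call:
drive_tool([
  [1.4,-0.3,0,0],
  [2.8,-0.6,0,0],
  [4.2,-0.9,0,0],
  [5.6,-1.2,0,0],
  [7.0,-1.4,0,0],
  [8.2,-1.6,0,0],
  [9.2,-1.8,0,0],
  [9.9,-1.9,0,0],
])

```text
clock: 4.2
position: [0.492, 0.1299, 0.1277]
ee_rot: [-0.001, 0.709, 0.705, -0.0]
contact_force: [-0.7, 0.7, -4.7]
width: 0.052
gripper_force: 67.0
```

```bash
python3 go.py .489 .164 .051 90
```

```text
now 4.2 [0.492  0.1299 0.1277] 89.71 w 0.052 66.9637494891553 [0.12 0.25 1.79 0.   1.11 0.13]
[ 1.36 -0.13  3.07] -0.04833333333333333
```

Call:
drive_tool([
  [0.4,-0.05,0.1,0],
  [0.9,-0.1,0.4,0],
  [1.3,-0.13,0.9,0],
  [1.36,-0.13,1.5,0],
  [1.36,-0.13,2.1,0],
  [1.36,-0.13,2.6,0],
  [1.36,-0.13,2.9,0],
  [1.36,-0.13,3.05,0],
])

```text
clock: 4.87
position: [0.4894, 0.1608, 0.0525]
ee_rot: [-0.001, 0.71, 0.704, -0.001]
contact_force: [-12.4, -2.1, 41.7]
width: 0.0517
gripper_force: 86.8
```

```bash
python3 go.py .489 .164 .050 90
```

```text
now 4.8667 [0.4894 0.1608 0.0525] 89.57 w 0.0517 86.75780090969056 [ 0.18  0.34  1.87 -0.    0.93  0.19]
[ 0.13 -0.02  0.1 ] -0.07166666666666667
```

Call:
drive_tool([
  [0,0,-0.08,0],
  [0,0,-0.08,0],
  [0,0,-0.08,0],
  [0,0,-0.08,0],
  [0,0,-0.08,0],
  [0,0,-0.5,0],
  [0,0,-1.3,0],
  [0,0,-2.5,0],
], grip=85)

```text
clock: 5.53
position: [0.4883, 0.1609, 0.1123]
ee_rot: [-0.002, 0.71, 0.705, -0.003]
contact_force: [0.6, 0.1, 0.4]
width: 0.0849
gripper_force: 0.0
```

```bash
python3 go.py .431 -.37 .14 90
python3 - <<'E'
from h import *
p,d=eyes.get_image('top');cv2.imwrite('pics/t1.png',p[:,:,::-1]);X=cloud(d,cam('top'))
q=X[(abs(X[...,2]-.024)<.004)&(d>0)];q=q[np.hypot(q[:,0]-.431,q[:,1]+.37)<.045];print('tape',len(q),circ(q),q.mean(0))
p,d=eyes.get_image('wrist');cv2.imwrite('pics/w3.png',p[:,:,::-1]);X=cloud(d,cam('wrist'))
q=X[(abs(X[...,2]-.07)<.005)&(d>0)];q=q[np.hypot(q[:,0]-.49,q[:,1]-.165)<.05];print('tin',len(q),circ(q),q.mean(0))
E
```

```text
now 5.5333 [0.4883 0.1609 0.1123] 89.6 w 0.0849 0.0 [ 0.18  0.27  1.79 -0.    1.08  0.19]
[-21.25  -2.15  -1.07] -0.06666666666666667
tape 264 [ 0.4318 -0.3698  0.0305] [ 0.43117299 -0.36998021  0.02341003]
tin 7744 [0.49   0.1644 0.0321] [0.48998208 0.16565351 0.06809589]
```

View pics/w3.png

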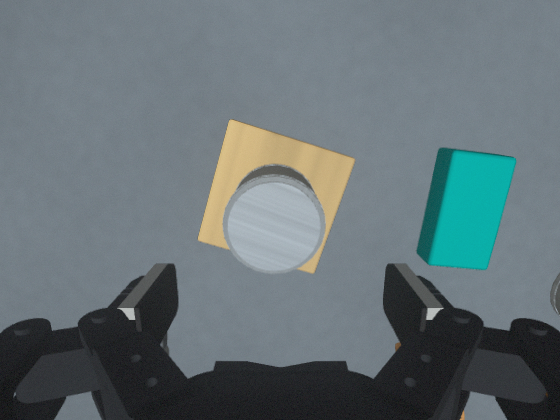

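The tin stands on the tile, with its lid at (274,225) and its centre about 2 mm off. Next is the tape.

Call:
drive_tool([
  [-0.8,-0.1,-0.8,0],
  [-2.1,-0.2,-1.07,0],
  [-3.5,-0.4,-1.07,0],
  [-4.9,-0.5,-1.07,0],
  [-6.3,-0.7,-1.07,0],
  [-7.7,-0.8,-1.07,0],
  [-9.1,-1,-1.07,0],
  [-10.5,-1.1,-1.07,0],
])

```text
clock: 6.3
position: [0.4599, -0.1023, 0.1402]
ee_rot: [-0.0, 0.709, 0.705, -0.0]
contact_force: [0.5, -0.1, 0.2]
width: 0.085
gripper_force: 0.0
```

Call:
drive_tool([
  [-1.4,-0.1,0,0],
  [-2.8,-0.3,0,0],
  [-4.2,-0.4,0,0],
  [-5.6,-0.6,0,0],
  [-7.0,-0.7,0,0],
  [-8.4,-0.8,0,0],
  [-9.6,-1,0,0],
  [-10.6,-1.04,0,0],
])

```text
clock: 6.97
position: [0.4321, -0.3681, 0.1398]
ee_rot: [-0.0, 0.71, 0.704, -0.0]
contact_force: [0.9, -0.3, -0.7]
width: 0.085
gripper_force: 0.0
```

```bash
python3 go.py .4313 -.370 .0265 90
```

```text
now 6.9667 [ 0.4321 -0.3681  0.1398] 89.52 w 0.085 0.0 [-0.83  0.32  1.65 -0.    1.18 -0.82]
[-0.08 -0.03  4.53] -0.08
```

Call:
drive_tool([
  [-0.05,-0.03,0.9,0],
  [-0.05,-0.03,1.8,0],
  [-0.05,-0.03,2.7,0],
  [-0.05,-0.03,3.4,0],
  [-0.05,-0.03,4,0],
  [-0.05,-0.03,4.35,0],
  [-0.05,-0.03,4.5,0],
  [-0.05,-0.03,4.5,0],
])

```text
clock: 7.63
position: [0.4321, -0.3666, 0.0272]
ee_rot: [-0.001, 0.71, 0.705, -0.0]
contact_force: [-0.1, -0.7, 0.1]
width: 0.0849
gripper_force: 0.0
```

Call:
drive_tool([
  [0,0,0,0],
  [0,0,0,0],
  [0,0,0,0],
  [0,0,0,0],
  [0,0,0,0],
  [0,0,0,0],
  [0,0,-0.3,0],
  [0,0,-0.9,0],
], grip=40, newtons=35)

```text
clock: 8.3
position: [0.4314, -0.3659, 0.0498]
ee_rot: [-0.002, 0.71, 0.705, 0.0]
contact_force: [0.8, -0.2, 0.0]
width: 0.0401
gripper_force: 0.0
```

```bash
python3 go.py .49 .1644 .14 90
python3 - <<'E'
from h import *
p,d=eyes.get_image('wrist');cv2.imwrite('pics/w4.png',p[:,:,::-1]);X=cloud(d,cam('wrist'))
q=X[(d>0)&(X[...,2]>.035)&(X[...,2]<.055)&(p.min(-1)>150)];q=q[np.hypot(q[:,0]-.432,q[:,1]+.37)<.05];print('tape',len(q),circ(q),q.mean(0),np.percentile(q[:,2],[2,50,98]))
E
```

```text
now 8.3 [ 0.4314 -0.3659  0.0498] 89.61 w 0.0401 0.0 [-0.83  0.41  1.76 -0.    0.97 -0.82]
[21.24  2.19 -3.55] -0.065<stdin>:3: RuntimeWarning: Mean of empty slice.
  ret = um.true_divide(
Traceback (most recent call last):
IndexError: index -1 is out of bounds for axis 0 with size 0
```

View pics/w4.png

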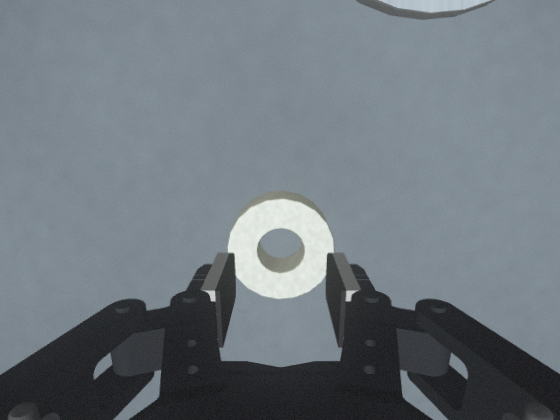

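Run:
```python
from h import *
from scipy.spatial.transform import Rotation as Ro
s=get_state();w,x,y,z=s['ee_rot'];R=Ro.from_quat([x,y,z,w]).as_matrix();P=s['position']
c=cam('wrist');p,d=eyes.get_image('wrist');X=cloud(d,c)
q=X[(d>0)&(abs(X[...,2]-.024)<.005)&(p.min(-1)>150)];q=q[np.hypot(q[:,0]-.432,q[:,1]+.37)<.06];print('tape',len(q),circ(q),q.mean(0))
for v,u in((260,232),(280,225),(300,225),(330,225),(260,330),(280,338),(330,342),(272,347)):print((v,u),d[v,u],(R.T@(X[v,u]-P)*1000).round(1),p[v,u])
K,D,Rc,t=c
for zz in(.003,.022):
  for yy in(-.02,.02):
    for xx in (-.011,.011):print((xx,yy,zz),cv2.projectPoints((P+R@[xx,yy,zz])[None],cv2.Rodrigues(Rc)[0],t,K,D)[0].ravel().round(0))
```

```text
tape 6366 [ 0.4309 -0.3702  0.0299] [ 0.43142163 -0.36840242  0.02375749]
(260, 232) 0.14355506 [ 10.  -20.4 -21. ] [55 57 58]
(280, 225) 0.12604436 [  9.9 -20.5 -39.2] [47 51 51]
(300, 225) 0.12451117 [  3.6 -20.3 -42.5] [47 48 50]
(330, 225) 0.12534279 [ -7.4 -20.5 -44.5] [42 45 45]
(260, 330) 0.14152275 [ 10.8  19.8 -22.9] [59 62 62]
(280, 338) 0.12154889 [ 11.8  19.8 -43.3] [55 56 55]
(330, 342) 0.11824792 [ -3.3  20.7 -50.8] [63 61 64]
(272, 347) 0.12762554 [ 12.   24.1 -37. ] [ 97 100 101]
(-0.011, -0.02, 0.003) [241. 280.]
(0.011, -0.02, 0.003) [239. 239.]
(-0.011, 0.02, 0.003) [321. 280.]
(0.011, 0.02, 0.003) [323. 238.]
(-0.011, -0.02, 0.022) [245. 265.]
(0.011, -0.02, 0.022) [243. 227.]
(-0.011, 0.02, 0.022) [318. 265.]
(0.011, 0.02, 0.022) [319. 227.]
```

Run:
```python
from h import *
from scipy.spatial.transform import Rotation as Ro
s=get_state();w,x,y,z=s['ee_rot'];R=Ro.from_quat([x,y,z,w]).as_matrix();P=s['position']
c=cam('wrist');p,d=eyes.get_image('wrist');X=cloud(d,c);T=(X-P)@R*1000
print('cam pos tool',((-c[2].T@c[3]-P)@R*1000).round(1),'fwd',(R.T@c[2][2]).round(3),dir(manip))
m=(p.max(-1)<110)&(d>0)&(T[...,2]<15)
print(np.percentile(T[m],[0.2,1,50,99,99.8],axis=0).round(1))
for u in(206,215,222,228,232,331,336,345,352):
    v=np.nonzero(m[:,u])[0][:6]; print(u,v[0],T[v,u].round(0).tolist())
# side check
p,d=eyes.get_image('side');cv2.imwrite('pics/s1.png',cv2.resize(p[60:220,250:460,::-1],(800,610))[:600])
```

```text
cam pos tool [  66.2   -0.5 -154.6] fwd [-0.258  0.     0.966] ['MotionError', '__class__', '__delattr__', '__dict__', '__dir__', '__doc__', '__eq__', '__format__', '__ge__', '__getattribute__', '__getstate__', '__gt__', '__hash__', '__init__', '__init_subclass__', '__le__', '__lt__', '__module__', '__ne__', '__new__', '__reduce__', '__reduce_ex__', '__repr__', '__setattr__', '__sizeof__', '__str__', '__subclasshook__', '__weakref__', 'finger_overhang']
[[ -10.8  -60.3 -111. ]
 [  -9.4  -57.8 -110.2]
 [  12.3    0.3  -86.8]
 [  21.5   57.8  -15.6]
 [ 115.5   69.4   13.4]]
206 264 [[8.0, -31.0, -21.0], [8.0, -31.0, -22.0], [8.0, -31.0, -22.0], [8.0, -31.0, -24.0], [8.0, -31.0, -24.0], [8.0, -30.0, -26.0]]
215 258 [[12.0, -27.0, -24.0], [12.0, -27.0, -25.0], [12.0, -27.0, -26.0], [12.0, -26.0, -26.0], [12.0, -26.0, -27.0], [12.0, -26.0, -29.0]]
222 253 [[12.0, -25.0, -19.0], [12.0, -25.0, -19.0], [12.0, -24.0, -21.0], [12.0, -24.0, -22.0], [13.0, -24.0, -24.0], [12.0, -24.0, -24.0]]
228 254 [[12.0, -22.0, -20.0], [12.0, -22.0, -21.0], [12.0, -22.0, -21.0], [12.0, -22.0, -23.0], [12.0, -22.0, -24.0], [13.0, -21.0, -26.0]]
232 253 [[12.0, -21.0, -19.0], [12.0, -21.0, -19.0], [12.0, -21.0, -19.0], [12.0, -20.0, -21.0], [12.0, -20.0, -21.0], [11.0, -20.0, -20.0]]
331 253 [[12.0, 21.0, -18.0], [12.0, 21.0, -20.0], [12.0, 20.0, -21.0], [12.0, 20.0, -23.0], [12.0, 20.0, -23.0], [12.0, 20.0, -24.0]]
336 253 [[12.0, 23.0, -19.0], [12.0, 23.0, -20.0], [11.0, 23.0, -19.0], [12.0, 22.0, -23.0], [12.0, 22.0, -23.0], [12.0, 22.0, -25.0]]
345 258 [[12.0, 26.0, -23.0], [12.0, 26.0, -24.0], [12.0, 25.0, -26.0], [12.0, 25.0, -28.0], [12.0, 25.0, -28.0], [12.0, 25.0, -29.0]]
352 264 [[8.0, 29.0, -21.0], [8.0, 29.0, -22.0], [8.0, 29.0, -22.0], [8.0, 29.0, -25.0], [8.0, 29.0, -24.0], [8.0, 28.0, -26.0]]
```

View pics/s1.png

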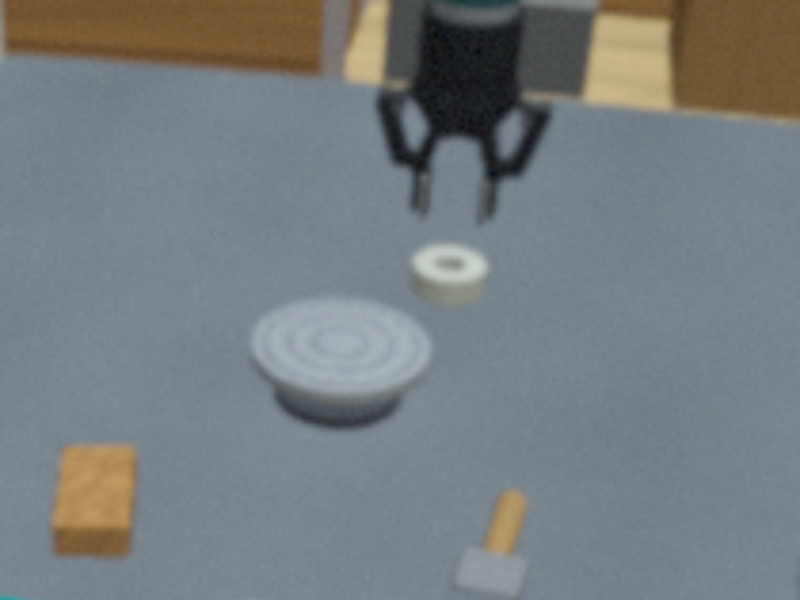

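The side view shows the fingertips standing well above the tape. The wrist depth puts the tips about 20 mm behind the reported TCP, where the text says 22 mm ahead, so I need to go about 40 mm lower. I'll test this with care.

Call:
drive_tool([
  [-0.15,0,0,0],
  [-0.15,0,0,0],
  [-0.15,0,0.2,0],
  [-0.15,0,0.5,0],
  [-0.15,0,0.9,0],
  [-0.15,0,1.2,0],
  [-0.15,0,1.4,0],
  [-0.15,0,1.4,0],
], grip=74)

```text
clock: 9.17
position: [0.4316, -0.3697, 0.0138]
ee_rot: [-0.002, 0.71, 0.705, 0.0]
contact_force: [-0.6, 0.3, 0.3]
width: 0.0736
gripper_force: 0.0
```

```bash
cat >> h.py <<'E'
def tips():
    from scipy.spatial.transform import Rotation as Ro
    s=get_state();w,x,y,z=s['ee_rot'];R=Ro.from_quat([x,y,z,w]).as_matrix();P=s['position']
    c=cam('wrist');p,d=eyes.get_image('wrist');X=cloud(d,c);T=(X-P)@R*1000
    m=(p.max(-1)<110)&(d>0)&(T[...,2]<0)&(abs(T[...,0]-11)<4)&(abs(T[...,1])>s['width']*500-3)&(abs(T[...,1])<s['width']*500+12)
    for sg in(-1,1):
        k=T[m&(T[...,1]*sg>0)];print('tip tool z',np.percentile(k[:,2],[90,98,99.5]).round(1),'inner y',np.percentile(k[:,1]*sg,2).round(1))
    return p,d,X
E
python3 - <<'E'
from h import *
s=get_state();print(s['position'],s['contact_force'],s['width']);p,d,X=tips()
q=X[(d>0)&(abs(X[...,2]-.024)<.005)&(p.min(-1)>150)];q=q[np.hypot(q[:,0]-.432,q[:,1]+.37)<.06];print('tape',len(q),circ(q),q.mean(0))
E
python3 go.py .4312 -.37 -.015 90
```

```text
[ 0.43155159 -0.3697129   0.01380967] [-0.59781402  0.28404313  0.27475324] 0.07363414003314518
tip tool z [-34.5 -26.2 -24.1] inner y 35.5
tip tool z [-34.4 -26.8 -24.2] inner y 34.9
tape 9720 [ 0.4307 -0.3703  0.03  ] [ 0.43093557 -0.36852004  0.02378135]
now 9.2167 [ 0.432  -0.3701  0.0146] 89.61 w 0.0743 0.0 [-0.83  0.45  1.8  -0.    0.89 -0.82]
[ 0.   -0.03  1.18] -0.065
```

Call:
drive_tool([
  [-0.02,-0.03,0.2,0],
  [-0.02,-0.03,0.4,0],
  [-0.02,-0.03,0.6,0],
  [-0.02,-0.03,0.8,0],
  [-0.02,-0.03,0.95,0],
  [-0.02,-0.03,1.05,0],
  [-0.02,-0.03,1.12,0],
  [-0.02,-0.03,1.16,0],
])

```text
clock: 9.88
position: [0.4317, -0.3712, -0.0136]
ee_rot: [-0.0, 0.709, 0.705, -0.0]
contact_force: [0.3, 0.3, -0.1]
width: 0.0741
gripper_force: 0.0
```

Call:
drive_tool([
  [0,0,0,0],
  [0,0,0,0],
  [0,0,0,0],
  [0,0,0,0],
  [0,0,0,0],
  [0,0,-0.05,0],
  [0,0,-0.2,0],
  [0,0,-0.5,0],
], grip=48, newtons=30)

```text
clock: 10.55
position: [0.4311, -0.3706, -0.0012]
ee_rot: [-0.001, 0.71, 0.705, 0.0]
contact_force: [-0.4, 0.2, -1.0]
width: 0.0597
gripper_force: 32.5
```

```bash
python3 - <<'E'
from h import *
p,d,X=tips()
q=X[(d>0)&(X[...,2]>.02)&(X[...,2]<.06)&(p.min(-1)>150)];q=q[np.hypot(q[:,0]-.432,q[:,1]+.37)<.06];print('tape',len(q),circ(q),q.mean(0),np.percentile(q[:,2],[3,50,97]))
E
python3 go.py .49 .1644 .11 90
```

```text
tip tool z [-30.7 -23.2 -20.9] inner y 27.9
tip tool z [-30.4 -23.3 -21.5] inner y 27.8
tape 13688 [ 0.4309 -0.3647  0.0352] [ 0.43070689 -0.36747376  0.03566519] [0.034367   0.03547588 0.03665025]
now 10.6 [ 0.4322 -0.3717  0.0007] 89.61 w 0.0596 32.481024116277695 [-0.83  0.47  1.81 -0.    0.86 -0.83]
[21.45  2.17 -4.4 ] -0.065
```

Call:
drive_tool([
  [0,0,-1,0],
  [0.6,0.1,-2.2,0],
  [1.8,0.2,-3.4,0],
  [3.1,0.3,-4.4,0],
  [4.5,0.5,-4.4,0],
  [5.9,0.6,-4.4,0],
  [7.3,0.75,-4.4,0],
  [8.7,0.9,-4.4,0],
])

```text
clock: 11.27
position: [0.4557, -0.1524, 0.11]
ee_rot: [0.001, 0.71, 0.704, 0.0]
contact_force: [0.7, 0.1, 0.3]
width: 0.0597
gripper_force: 32.9
```

Call:
drive_tool([
  [1.4,0.15,0,0],
  [2.8,0.3,0,0],
  [4.2,0.4,0,0],
  [5.6,0.6,0,0],
  [7.0,0.7,0,0],
  [8.4,0.85,0,0],
  [9.8,1,0,0],
  [11,1.1,0,0],
])

```text
clock: 11.93
position: [0.4853, 0.1232, 0.1098]
ee_rot: [0.0, 0.709, 0.705, 0.001]
contact_force: [0.9, -0.9, -1.3]
width: 0.0594
gripper_force: 32.9
```

```bash
python3 go.py .49 .1644 .11 90
```

```text
now 11.9333 [0.4853 0.1232 0.1098] 89.65 w 0.0594 32.89037715643644 [0.11 0.25 1.83 0.   1.05 0.12]
[ 1.65  0.18 -0.01] -0.05833333333333333
```

Call:
drive_tool([
  [0.5,0.1,0,0],
  [1.1,0.15,0,0],
  [1.5,0.18,0,0],
  [1.65,0.18,0.4,0],
  [1.65,0.18,0.8,0],
  [1.65,0.18,1.2,0],
  [1.65,0.18,1.4,0],
  [1.65,0.18,1.5,0],
])

```text
clock: 12.6
position: [0.4886, 0.161, 0.0699]
ee_rot: [-0.001, 0.71, 0.704, -0.002]
contact_force: [-0.2, 0.6, 0.0]
width: 0.0595
gripper_force: 32.9
```

```bash
python3 go.py .49 .1644 .058 90
python3 - <<'E'
from h import *
p,d=eyes.get_image('wrist');X=cloud(d,cam('wrist'))
q=X[(d>0)&(X[...,2]>.085)&(X[...,2]<.12)&(p.min(-1)>150)];q=q[np.hypot(q[:,0]-.49,q[:,1]-.165)<.05];print('tape',circ(q),np.percentile(q[:,2],[3,50,97]))
q=X[(d>0)&(X[...,2]>.06)&(X[...,2]<.074)];q=q[np.hypot(q[:,0]-.49,q[:,1]-.165)<.05];print('tin',q.shape,circ(q),q.max(0))
E
```

```text
now 12.6 [0.4886 0.161  0.0699] 89.54 w 0.0595 32.89025405421853 [ 0.18  0.32  1.85 -0.    0.97  0.19]
[0.14 0.05 0.48] -0.07666666666666667
tape [0.4887 0.1619 0.0301] [0.10571219 0.10682367 0.1079218 ]
tin (3919, 3) [0.4896 0.1671 0.0321] [0.52148809 0.19610438 0.07203631]
```

Call:
drive_tool([
  [0.1,0.05,0.1,0],
  [0.1,0.05,0.2,0],
  [0.1,0.05,0.3,0],
  [0.1,0.05,0.38,0],
  [0.1,0.05,0.44,0],
  [0.1,0.05,0.47,0],
  [0.1,0.05,0.49,0],
  [0.1,0.05,0.49,0],
])

```text
clock: 13.32
position: [0.4911, 0.1646, 0.0594]
ee_rot: [0.0, 0.709, 0.705, -0.0]
contact_force: [-0.4, -0.1, -1.0]
width: 0.0594
gripper_force: 32.9
```

Call:
drive_tool([
  [0,0,0,0],
  [0,0,0,0],
  [0,0,0,0],
  [0,0,0,0],
  [0,0,-0.3,0],
  [0,0,-0.8,0],
  [0,0,-1.5,0],
  [0,0,-2.5,0],
], grip=78)

```text
clock: 13.98
position: [0.4898, 0.1643, 0.1217]
ee_rot: [-0.001, 0.71, 0.705, -0.002]
contact_force: [-0.1, -0.6, 0.1]
width: 0.0779
gripper_force: 0.0
```

```bash
python3 - <<'E'
from h import *
p,d=eyes.get_image('wrist');X=cloud(d,cam('wrist'))
q=X[(d>0)&(X[...,2]>.085)&(X[...,2]<.12)&(p.min(-1)>150)];q=q[np.hypot(q[:,0]-.49,q[:,1]-.165)<.05];print('tape',circ(q),np.percentile(q[:,2],[3,50,97]))
p,d=eyes.get_image('top');c=cam('top');X=cloud(d,c);m=(d>0)&(X[...,2]>.08)&(X[...,2]<.10)&(p.min(-1)>120)&(np.hypot(X[...,0]-.49,X[...,1]-.165)<.05);print('top tape',circ(X[m]))
E
python3 go.py .422 .364 .12 90
```

```text
tape [0.4952 0.1669 0.0299] [0.09824875 0.0995477  0.1007775 ]
top tape [0.4767 0.1531 0.0152]
now 14.0833 [0.4942 0.1652 0.126 ] 89.61 w 0.0778 0.0 [ 0.19  0.26  1.77 -0.    1.1   0.2 ]
[ 7.93 -2.94  0.23] -0.065
```

```bash
python3 - <<'E'
from h import *
for i in range(2):
    s=get_state();c=cam('wrist');p,d=eyes.get_image('wrist');X=cloud(d,c)
    q=X[(d>0)&(X[...,2]>.085)&(X[...,2]<.12)&(p.min(-1)>150)];q=q[np.hypot(q[:,0]-.49,q[:,1]-.165)<.05];print(s['position'],'tape',circ(q),np.percentile(q[:,2],[3,50,97]))
    q=X[(d>0)&(X[...,2]>.06)&(X[...,2]<.074)];q=q[np.hypot(q[:,0]-.49,q[:,1]-.165)<.05];print('tin max',q.max(0),q.min(0))
E
python3 go.py .422 .364 .12 90
```

```text
[0.49416999 0.16523339 0.12602819] tape [0.4907 0.1654 0.0298] [0.09252864 0.09379328 0.0950099 ]
tin max [0.51903841 0.19584041 0.07398152] [0.4570394  0.15201848 0.06039182]
[0.4928855  0.16495409 0.12428102] tape [0.4906 0.1657 0.0298] [0.09252136 0.09379781 0.09499127]
tin max [0.51851199 0.19574099 0.07396762] [0.45713813 0.15248697 0.06138442]
now 14.1833 [0.4916 0.1647 0.1229] 89.61 w 0.078 0.0 [ 0.19  0.27  1.78 -0.    1.1   0.2 ]
[ 7.95 -2.84  0.11] -0.065
```

Call:
drive_tool([
  [0.6,-0.2,0,0],
  [1.8,-0.6,0,0],
  [3.1,-1.1,0,0],
  [4.4,-1.6,0,0],
  [5.7,-2.0,0,0],
  [6.9,-2.5,0,0],
  [7.7,-2.8,0,0],
  [7.95,-2.84,0,0],
])

```text
clock: 14.85
position: [0.4191, 0.3663, 0.1206]
ee_rot: [-0.001, 0.708, 0.706, -0.001]
contact_force: [-0.1, 0.4, 0.0]
width: 0.0779
gripper_force: 0.0
```

```bash
python3 - <<'E'
from h import *
eyes.get_image('wrist')
for i in range(2):
    s=get_state();c=cam('wrist');p,d=eyes.get_image('wrist');X=cloud(d,c)
    h=cv2.cvtColor(p,cv2.COLOR_RGB2HSV)
    m=(h[...,0]<20)&(h[...,1]>100)&(d>0);q=X[m];q=q[np.hypot(q[:,0]-.42,q[:,1]-.364)<.06];print(s['position'],q[:,2].max())
    for a,b in((0,.012),(.074,.083),(.09,.11)):
        k=q[(q[:,2]>a)&(q[:,2]<b)];print(a,len(k),circ(k) if len(k)>2 else '')
E
python3 go.py .422 .364 .029 90
```

```text
[0.41998841 0.36594806 0.12073118] 0.10172921017180347
0 149 [0.4177 0.3561 0.0393]
0.074 1857 [0.4217 0.3683 0.0217]
0.09 1383 [0.4218 0.3682 0.012 ]
[0.42063595 0.36430839 0.12082476] 0.10121306132427113
0 138 [0.4169 0.3562 0.0396]
0.074 1849 [0.4218 0.3683 0.0219]
0.09 1393 [0.422  0.368  0.0121]
now 15.0 [0.4211 0.3632 0.121 ] 89.68 w 0.0783 0.0 [ 0.59  0.32  1.7  -0.    1.13  0.59]
[0.04 0.04 3.68] -0.05333333333333334
```

Call:
drive_tool([
  [0.14,0.03,0.5,0],
  [0.14,0.03,1.1,0],
  [0.14,0.03,1.8,0],
  [0.14,0.03,2.4,0],
  [0.14,0.03,2.9,0],
  [0.14,0.03,3.3,0],
  [0.14,0.03,3.55,0],
  [0.14,0.03,3.65,0],
])

```text
clock: 15.67
position: [0.4222, 0.366, 0.0296]
ee_rot: [-0.0, 0.71, 0.704, -0.001]
contact_force: [-0.5, -0.2, 0.1]
width: 0.0779
gripper_force: 0.0
```

Call:
drive_tool([
  [0,0,0,0],
  [0,0,0,0],
  [0,0,0,0],
  [0,0,0,0],
  [0,0,0,0],
  [0,0,0,0],
  [0,0,-0.2,0],
  [0,0,-0.6,0],
], grip=30, newtons=35)

```text
clock: 16.33
position: [0.4211, 0.3667, 0.0449]
ee_rot: [-0.0, 0.709, 0.705, -0.002]
contact_force: [-0.4, -0.5, -1.0]
width: 0.0434
gripper_force: 35.8
```

Call:
drive_tool([
  [0,0,-0.9,0],
  [0,0,-1.5,0],
  [0,0,-2.2,0],
  [0,0,-2.9,0],
  [0,0,-3.6,0],
  [0,0,-4.3,0],
  [-0.3,0,-5,0],
  [-1,0,-5.2,0],
])

```text
clock: 17.0
position: [0.4236, 0.3447, 0.1791]
ee_rot: [0.0, 0.709, 0.705, 0.003]
contact_force: [0.2, 0.4, -1.5]
width: 0.0431
gripper_force: 35.9
```

```bash
python3 go.py .4955 -.1905 .17 90
```

```text
now 17.0 [0.4236 0.3447 0.1791] 89.71 w 0.0431 35.92499068470261 [0.55 0.25 1.64 0.   1.24 0.56]
[-21.39   2.98   0.28] -0.04833333333333333
```

Call:
drive_tool([
  [-1.3,0.2,0,0],
  [-2.7,0.4,0,0],
  [-4.1,0.6,0,0],
  [-5.5,0.8,0,0],
  [-6.9,1.0,0,0],
  [-8.3,1.2,0,0],
  [-9.7,1.35,0,0],
  [-11.1,1.5,0,0],
])

```text
clock: 17.67
position: [0.4574, 0.0631, 0.1763]
ee_rot: [0.0, 0.709, 0.705, 0.0]
contact_force: [1.0, -1.1, -1.0]
width: 0.0431
gripper_force: 35.9
```

Call:
drive_tool([
  [-1.4,0.2,0,0],
  [-2.8,0.4,0,0],
  [-4.2,0.6,0,0],
  [-5.6,0.8,0,0],
  [-7,1.0,0.2,0],
  [-8.3,1.2,0.6,0],
  [-9.5,1.35,1,0],
  [-10.2,1.47,1.4,0],
])

```text
clock: 18.33
position: [0.4932, -0.1941, 0.141]
ee_rot: [0.001, 0.71, 0.704, -0.0]
contact_force: [0.7, 0.3, -1.0]
width: 0.0428
gripper_force: 35.9
```

```bash
python3 -c "
from h import *
eyes.get_image('wrist');eyes.get_image('wrist')
c=cam('wrist');p,d=eyes.get_image('wrist');cv2.imwrite('pics/w5.png',p[:,:,::-1]);X=cloud(d,c)
h=cv2.cvtColor(p,cv2.COLOR_RGB2HSV)
m=(h[...,0]<20)&(h[...,1]>100)&(d>0);q=X[m];q=q[np.hypot(q[:,0]-.4955,q[:,1]+.19)<.06];print('finial top',np.percentile(q[:,2],99.5))
k=q[q[:,2]>q[:,2].max()-.012];print(circ(k))
q=X[(abs(X[...,2]-.044)<.004)&(d>0)];q=q[np.hypot(q[:,0]-.4955,q[:,1]+.19)<.08];print(q.min(0),q.max(0))
"; python3 go.py .4955 -.1905 .075 90
```

```text
finial top 0.20867827759862506
[ 0.4923 -0.1824  0.0067]
[ 0.43101893 -0.23386677  0.04164508] [ 0.55937515 -0.12626148  0.04779903]
now 18.4833 [ 0.4921 -0.1914  0.1402] 89.46 w 0.0433 35.914063174618605 [-0.5   0.27  1.73  0.    1.15 -0.49]
[0.04 0.14 2.61] -0.09000000000000001
```

Call:
drive_tool([
  [0.04,0.12,0.4,0],
  [0.04,0.12,0.9,0],
  [0.04,0.12,1.4,0],
  [0.04,0.12,1.8,0],
  [0.04,0.12,2.1,0],
  [0.04,0.12,2.3,0],
  [0.04,0.12,2.4,0],
  [0.04,0.12,2.4,0],
])

```text
clock: 19.15
position: [0.4956, -0.1893, 0.0804]
ee_rot: [-0.0, 0.709, 0.705, -0.0]
contact_force: [0.0, 0.2, -0.6]
width: 0.043
gripper_force: 35.9
```

```bash
python3 go.py .4955 -.1905 .075 90
```

```text
now 19.15 [ 0.4956 -0.1893  0.0804] 89.63 w 0.043 35.920085436550835 [-0.5   0.33  1.81 -0.    1.01 -0.49]
[-0.05 -0.    0.21] -0.06166666666666667
```

Call:
drive_tool([
  [0,0,0.03,0],
  [0,0,0.06,0],
  [0,0,0.09,0],
  [0,0,0.12,0],
  [0,0,0.14,0],
  [0,0,0.16,0],
  [0,0,0.16,0],
  [0,0,0.16,0],
])

```text
clock: 19.82
position: [0.4957, -0.1897, 0.0767]
ee_rot: [0.0, 0.71, 0.705, -0.0]
contact_force: [-0.2, -0.0, -1.6]
width: 0.0431
gripper_force: 35.9
```

Call:
drive_tool([
  [0,0,0.01,0],
  [0,0,0.02,0],
  [0,0,0.03,0],
  [0,0,0.04,0],
  [0,0,0.05,0],
  [0,0,0.06,0],
  [0,0,0.06,0],
  [0,0,0.06,0],
])

```text
clock: 20.48
position: [0.4957, -0.1898, 0.0765]
ee_rot: [0.0, 0.709, 0.705, -0.0]
contact_force: [-2.3, 0.5, 8.4]
width: 0.0433
gripper_force: 36.8
```

Call:
drive_tool([
  [0,0,0,0],
  [0,0,0,0],
  [0,0,0,0],
  [0,0,0,0],
  [0,0,-0.3,0],
  [0,0,-1,0],
  [0,0,-2.2,0],
  [0,0,-3.6,0],
], grip=78)

```text
clock: 21.15
position: [0.4944, -0.1889, 0.1649]
ee_rot: [-0.002, 0.71, 0.705, -0.001]
contact_force: [0.1, -0.0, -0.1]
width: 0.078
gripper_force: 0.0
```

```bash
python3 -c "
from h import *
[eyes.get_image('wrist') for i in range(3)]
c=cam('wrist');p,d=eyes.get_image('wrist');X=cloud(d,c)
h=cv2.cvtColor(p,cv2.COLOR_RGB2HSV)
m=(h[...,0]<20)&(h[...,1]>100)&(d>0);q=X[m];q=q[np.hypot(q[:,0]-.4955,q[:,1]+.19)<.06];print('finial top',np.percentile(q[:,2],99.5))
for a,b in((.118,.128),(.135,.15)):
  k=q[(q[:,2]>a)&(q[:,2]<b)];print(circ(k))
"; python3 go.py .591 .3525 .16 90
```

```text
finial top 0.1456264014829243
[ 0.4951 -0.1895  0.022 ]
[ 0.4951 -0.1893  0.012 ]
now 21.35 [ 0.4964 -0.19    0.1665] 89.61 w 0.078 0.0 [-0.5   0.25  1.68 -0.    1.21 -0.49]
[21.72  3.64  0.24] -0.065
```

Call:
drive_tool([
  [0.9,0.15,0,0],
  [2.3,0.4,0,0],
  [3.7,0.6,0,0],
  [5.1,0.85,0,0],
  [6.5,1.1,0,0],
  [7.9,1.3,0,0],
  [9.3,1.55,0,0],
  [10.7,1.8,0,0],
])

```text
clock: 22.02
position: [0.5412, 0.0792, 0.1635]
ee_rot: [-0.001, 0.71, 0.705, -0.001]
contact_force: [0.1, -0.3, 0.7]
width: 0.0778
gripper_force: 0.0
```

Call:
drive_tool([
  [1.4,0.25,0,0],
  [2.8,0.45,0,0],
  [4.2,0.7,0,0],
  [5.6,0.9,0.2,0],
  [7.0,1.15,0.5,0],
  [8.4,1.4,0.8,0],
  [9.8,1.65,1.1,0],
  [10.9,1.84,1.3,0],
])

```text
clock: 22.68
position: [0.5891, 0.3519, 0.1295]
ee_rot: [-0.001, 0.709, 0.705, -0.002]
contact_force: [0.2, 0.1, 0.4]
width: 0.078
gripper_force: 0.0
```

```bash
python3 -c "
from h import *
[eyes.get_image('wrist') for i in range(2)]
c=cam('wrist');p,d=eyes.get_image('wrist');cv2.imwrite('pics/w6.png',p[:,:,::-1]);X=cloud(d,c)
q=X[(abs(X[...,2]-.073)<.005)&(d>0)];q=q[np.hypot(q[:,0]-.591,q[:,1]-.3525)<.05];print('tub',len(q),circ(q),q.min(0),q.max(0))
"; python3 go.py .591 .3525 .02 90
```

```text
tub 1823 [0.5889 0.3534 0.0309] [0.55836903 0.32310649 0.06800225] [0.61962515 0.38416294 0.07702574]
now 22.8333 [0.5888 0.3511 0.1294] 89.78 w 0.0784 0.0 [ 0.44  0.5   1.38 -0.    1.27  0.44]
[0.07 0.11 4.38] -0.03666666666666667
```

View pics/w6.png

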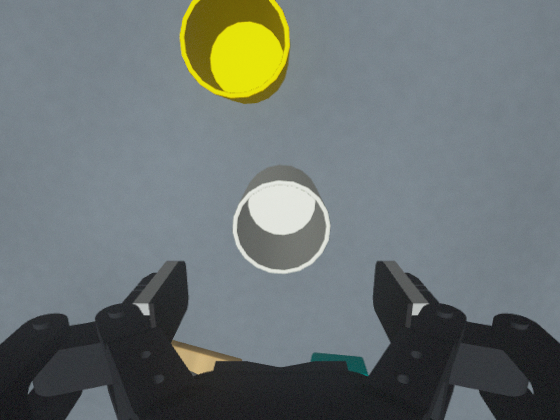

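The white tub's rim is at (281,227), centred between the fingers, and the yellow one at (235,48) is clear.

Call:
drive_tool([
  [0.09,0,0.6,0],
  [0.09,0,1.3,0],
  [0.09,0,2.1,0],
  [0.09,0,2.9,0],
  [0.09,0,3.5,0],
  [0.09,0,4,0],
  [0.09,0,4.3,0],
  [0.09,0,4.38,0],
])

```text
clock: 23.5
position: [0.5894, 0.3506, 0.0214]
ee_rot: [-0.0, 0.71, 0.704, -0.002]
contact_force: [-0.3, -0.7, 0.1]
width: 0.0778
gripper_force: 0.0
```

Call:
drive_tool([
  [0,0,0,0],
  [0,0,0,0],
  [0,0,0,0],
  [0,0,0,0],
  [0,0,0,0],
  [0,0,-0.1,0],
  [0,0,-0.4,0],
  [0,0,-1,0],
], grip=50, newtons=25)

```text
clock: 24.17
position: [0.5891, 0.3514, 0.0471]
ee_rot: [-0.001, 0.71, 0.705, -0.002]
contact_force: [0.4, -0.0, -0.8]
width: 0.0619
gripper_force: 27.5
```

Call:
drive_tool([
  [0,0,-0.8,0],
  [0,0,-1.7,0],
  [0,0,-2.7,0],
  [-0.4,0,-3.7,0],
  [-1.3,0,-4.5,0],
  [-2.6,0,-5,0],
  [-4,0,-5.2,0],
  [-5.4,0,-5.2,0],
])

```text
clock: 24.83
position: [0.5905, 0.2164, 0.1812]
ee_rot: [0.001, 0.709, 0.705, 0.002]
contact_force: [0.5, 0.2, -1.0]
width: 0.0626
gripper_force: 27.5
```

```bash
python3 go.py .495 -.012 .14 90
```

```text
now 24.8333 [0.5905 0.2164 0.1812] 89.69 w 0.0626 27.546995915472507 [ 0.24  0.38  1.45 -0.    1.31  0.25]
[-9.16 -3.78  1.62] -0.051666666666666666
```

Call:
drive_tool([
  [-1.4,-0.5,0,0],
  [-2.8,-1.1,0,0],
  [-4.2,-1.7,0,0],
  [-5.6,-2.3,0.3,0],
  [-7,-2.9,0.8,0],
  [-8.2,-3.4,1.3,0],
  [-9,-3.7,2,0],
  [-9.2,-3.78,2.8,0],
])

```text
clock: 25.5
position: [0.4927, -0.0155, 0.1093]
ee_rot: [0.002, 0.71, 0.704, 0.0]
contact_force: [1.0, 0.5, -0.4]
width: 0.0626
gripper_force: 27.6
```

```bash
python3 go.py .495 -.013 .0225 90
```

```text
now 25.5 [ 0.4927 -0.0155  0.1093] 89.46 w 0.0626 27.58336029946804 [-0.17  0.24  1.85 -0.    1.05 -0.16]
[0.11 0.08 3.47] -0.09000000000000001
```

Call:
drive_tool([
  [0.1,0.05,0.6,0],
  [0.1,0.05,1.3,0],
  [0.1,0.05,2,0],
  [0.1,0.05,2.6,0],
  [0.1,0.05,3,0],
  [0.1,0.05,3.25,0],
  [0.1,0.05,3.4,0],
  [0.1,0.05,3.44,0],
])

```text
clock: 26.17
position: [0.4946, -0.0099, 0.0235]
ee_rot: [-0.0, 0.709, 0.705, -0.0]
contact_force: [-4.3, 0.5, 14.5]
width: 0.0623
gripper_force: 28.8
```

Call:
drive_tool([
  [0,0,0.02,0],
  [0,0,0.03,0],
  [0,0,0.04,0],
  [0,0,0.04,0],
  [0,0,0.04,0],
  [0,0,0.04,0],
  [0,0,0.04,0],
  [0,0,0.04,0],
])

```text
clock: 26.83
position: [0.4946, -0.0099, 0.0235]
ee_rot: [0.0, 0.709, 0.705, 0.0]
contact_force: [-4.3, 0.4, 12.7]
width: 0.0625
gripper_force: 28.6
```

Call:
drive_tool([
  [0,0,0,0],
  [0,0,0,0],
  [0,0,0,0],
  [0,0,-0.1,0],
  [0,0,-0.5,0],
  [0,0,-1.3,0],
  [0,0,-2.3,0],
  [0,0,-3.2,0],
], grip=78)

```text
clock: 27.5
position: [0.4945, -0.0099, 0.102]
ee_rot: [-0.0, 0.71, 0.705, -0.0]
contact_force: [1.3, -0.4, -0.8]
width: 0.0779
gripper_force: 0.0
```

Call:
drive_tool([
  [0,0.5,-0.3,-0.5],
  [0,1.3,-0.3,-1],
  [0.1,2.4,-0.3,-1.5],
  [0.1,3.5,-0.3,-1.9],
  [0.1,4.5,-0.3,-1.9],
  [0.1,5.1,-0.1,-1.9],
  [0.1,5.4,0,-1.9],
  [0.1,5.4,0,-1.9],
], grip=74)

```text
clock: 28.17
position: [0.6305, -0.0084, 0.1]
ee_rot: [-0.0, 0.636, 0.772, -0.0]
contact_force: [-0.5, 0.3, 1.0]
width: 0.0744
gripper_force: 0.0
```

```bash
python3 -c "
from h import *
[eyes.get_image('wrist') for i in range(2)]
c=cam('wrist');p,d=eyes.get_image('wrist');cv2.imwrite('pics/w7.png',p[:,:,::-1]);X=cloud(d,c)
h=cv2.cvtColor(p,cv2.COLOR_RGB2HSV)
m=(h[...,0]<25)&(h[...,1]>90)&(d>0)&(abs(X[...,2]-.028)<.004);q=X[m];q=q[np.hypot(q[:,0]-.63,q[:,1]+.008)<.08]
print('block',len(q),cv2.minAreaRect(np.float32(q[:,:2]*1000)))
"; python3 go.py .630 -.0077 -.014 101.3
python3 -c "
from h import *
p,d=eyes.get_image('top');X=cloud(d,cam('top'));q=X[(abs(X[...,2]-.074)<.006)&(d>0)];q=q[np.hypot(q[:,0]-.495,q[:,1]+.01)<.05];print('tub',len(q),circ(q))"
```

```text
block 8958 ((630.2023315429688, -7.696231842041016), (49.4888801574707, 88.90580749511719), 11.656641006469727)
now 28.3167 [ 0.6282 -0.0082  0.1009] 101.01 w 0.0741 0.0 [-0.12  0.44  1.56 -0.    1.15 -0.32]
[0.   0.08 4.6 ] -0.04833333333333333
tub 0 [0. 0. 0.]
```

View pics/w7.png

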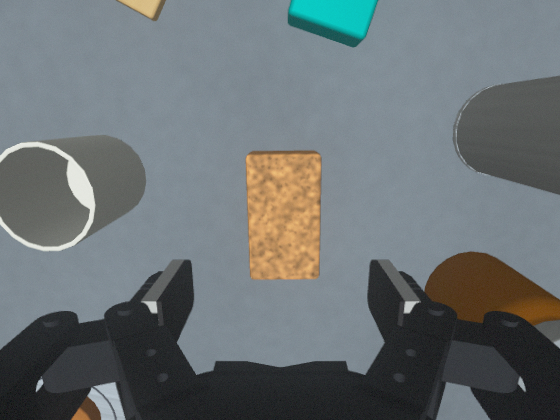

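The cork block at (285,216) is aligned and centred between the fingers.

Call:
drive_tool([
  [0,0.05,0.7,0],
  [0,0.05,1.5,0],
  [0,0.05,2.3,0],
  [0,0.05,3.1,0],
  [0,0.05,3.8,0],
  [0,0.05,4.2,0],
  [0,0.05,4.45,0],
  [0,0.05,4.5,0],
])

```text
clock: 29.03
position: [0.63, -0.0081, -0.0119]
ee_rot: [-0.001, 0.636, 0.772, -0.0]
contact_force: [0.6, -0.4, -0.1]
width: 0.0737
gripper_force: 0.0
```

Call:
drive_tool([
  [0,0,0,0],
  [0,0,0,0],
  [0,0,0,0],
  [0,0,0,0],
  [0,0,0,0],
  [0,0,-0.1,0],
  [0,0,-0.4,0],
  [0,0,-1,0],
], grip=35, newtons=35)

```text
clock: 29.7
position: [0.629, -0.0079, 0.0124]
ee_rot: [-0.002, 0.636, 0.772, -0.001]
contact_force: [0.1, 0.2, -0.7]
width: 0.0491
gripper_force: 38.4
```

```bash
python3 go.py .6265 -.1905 .06 90
```

```text
now 29.7 [ 0.629  -0.0079  0.0124] 101.0 w 0.0491 38.44813048839569 [-0.12  0.53  1.66 -0.    0.96 -0.32]
[-7.15 -1.5  -1.91] 1.8333333333333333
```

Call:
drive_tool([
  [0,0,-0.6,0],
  [-0.5,-0.1,-1.3,0.3],
  [-1.6,-0.3,-1.9,0.7],
  [-3,-0.6,-1.9,1.1],
  [-4.4,-0.9,-1.9,1.5],
  [-5.7,-1.2,-1.9,1.83],
  [-6.7,-1.4,-1.9,1.83],
  [-7.15,-1.5,-1.9,1.83],
])

```text
clock: 30.37
position: [0.6281, -0.1945, 0.0615]
ee_rot: [0.001, 0.708, 0.706, -0.0]
contact_force: [0.7, 0.4, -1.1]
width: 0.0493
gripper_force: 38.5
```

```bash
python3 go.py .627 -.1905 -.0115 90
```

```text
now 30.3667 [ 0.6281 -0.1945  0.0615] 89.88 w 0.0493 38.5214763879776 [-0.41  0.51  1.54 -0.    1.09 -0.4 ]
[ 0.17 -0.04  2.92] -0.02
```

Call:
drive_tool([
  [0.1,-0.03,0.5,0],
  [0.1,-0.03,1.1,0],
  [0.1,-0.03,1.7,0],
  [0.1,-0.03,2.2,0],
  [0.1,-0.03,2.55,0],
  [0.1,-0.03,2.75,0],
  [0.1,-0.03,2.85,0],
  [0.1,-0.03,2.88,0],
])

```text
clock: 31.03
position: [0.6272, -0.1875, -0.01]
ee_rot: [-0.0, 0.707, 0.707, -0.0]
contact_force: [-3.2, 3.3, 7.6]
width: 0.0495
gripper_force: 39.4
```

Call:
drive_tool([
  [0,0,0.02,0],
  [0,0,0.04,0],
  [0,0,0.04,0],
  [0,0,0.04,0],
  [0,0,0.04,0],
  [0,0,0.04,0],
  [0,0,0.04,0],
  [0,0,0.04,0],
])

```text
clock: 31.7
position: [0.6273, -0.1875, -0.01]
ee_rot: [-0.0, 0.707, 0.707, 0.0]
contact_force: [-3.1, 2.2, 6.1]
width: 0.0492
gripper_force: 39.2
```

On the bench; I'll release, rise and back off to the right.

Call:
drive_tool([
  [0,0,0,0],
  [0,0,0,0],
  [0,0,0,0],
  [0,0,-0.1,0],
  [0,0,-0.6,0],
  [0,0,-1.6,0],
  [0,0,-3,0],
  [0,0,-4.5,0],
], grip=64)

```text
clock: 32.37
position: [0.6264, -0.1878, 0.1004]
ee_rot: [-0.002, 0.707, 0.707, -0.001]
contact_force: [1.5, -1.0, -0.3]
width: 0.0643
gripper_force: 0.0
```

Call:
drive_tool([
  [-0.5,0,-1,0],
  [-1.7,0,-2,0],
  [-3,0,-3,0],
  [-4.3,0,-3.5,0],
  [-5.6,0,-3.5,0],
  [-6.8,0,-3.5,0],
  [-7.6,0,-3.5,0],
  [-8,0,-3.5,0],
])

```text
clock: 33.03
position: [0.6271, -0.3916, 0.1878]
ee_rot: [0.0, 0.708, 0.706, -0.001]
contact_force: [0.0, -0.3, -0.5]
width: 0.064
gripper_force: 0.0
```

Run:
```python
from h import *
p,d=eyes.get_image('top');cv2.imwrite('pics/t2.png',p[:,:,::-1]);X=cloud(d,cam('top'))
def near(x,y,r,z,t=.006,sat=None):
    m=(abs(X[...,2]-z)<t)&(d>0)&(np.hypot(X[...,0]-x,X[...,1]-y)<r);return X[m]
for n,a in dict(tub=(.495,-.01,.05,.073),tape=(.49,.165,.05,.094),finialtip=(.495,-.19,.04,.14),tall=(.771,.08,.05,.12),jar=(.789,-.0455,.05,.11)).items():
    q=near(*a);print(n,len(q),circ(q) if len(q)>2 else '')
q=near(.627,-.19,.07,.028,.004);print(len(q),cv2.minAreaRect(np.float32(q[:,:2]*1000)))
```

```text
tub 94 [ 0.4949 -0.0074  0.031 ]
tape 336 [0.4909 0.1636 0.0301]
finialtip 69 [ 0.4948 -0.1906  0.0122]
tall 433 [0.7699 0.0796 0.0326]
jar 414 [ 0.7892 -0.0457  0.0319]
504 ((627.2033081054688, -187.65048217773438), (48.611183166503906, 91.73457336425781), 0.10000006854534149)
```

View pics/t2.png

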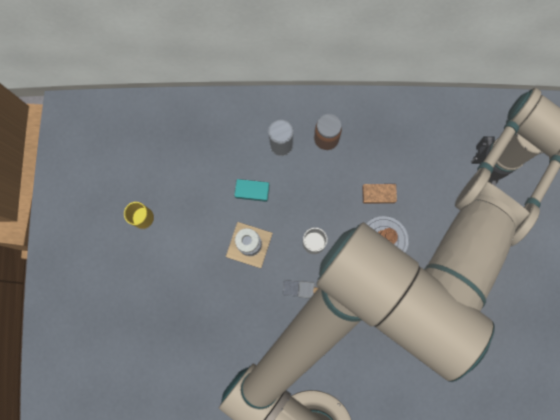

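The top view shows everything in place: finial at (388,237) on the wheel, tin and tape at (248,242), tub at (315,240) and block at (380,193). The bystanders haven't moved. I'm handing in.

```bash
python3 -c "
from rig import order
print(order.sign_off())"
```

```text
the job is handed in; nothing more can be done
None
```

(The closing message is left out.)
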